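# Free the brace press and hold its ratchet at four clicks

### The job

On the brace press, flip the cam lever right over to its other side to free the ram, then take the ratchet lever by its black knob and advance it exactly four clicks, never past the fourth, so that the padded jaw comes up to the brace. The lever springs back if let go, so finish while still holding it by the knob at the fourth click; leave the loose things on the bench where they lie.

Things in the scene. Friction and masses are not known exactly. Their poses are not given: they have to be found in the camera images.
- press: The brace press, fixed to the table: grey base plate 200 mm (its x) by 290 mm (its y), 12 mm thick, carrying everything below. Origin on the table near the plate's middle (plate centre at x +10, y +5 mm); its z is up, its x points roughly away from the robot, its y to the left. The ram slides along +y towards the brace in the nest at the +y end.
- cam_hinge (a point): Centre of the cam lever's hinge, on top of the square steel ram housing (44 x 36 mm, top 48 mm over the table), 60 mm over the table. The hinge axis lies along the press's y.
- cam_ball (a point): Centre of the 18 mm steel ball at the free end of the cam lever (a 9 mm round steel bar); 70 mm from the hinge. Locked, the lever leans 40 degrees from upright towards the press's -x (the robot's side) with the ball about 114 mm over the table.
- cam (a joint): Cam lever angle, rad. 0 = leaning fully to -x, the ram locked; it flips up and over to 1.396 = leaning 40 degrees to +x, the ram free. It takes about 1 N at the ball, and stays where it is left; it starts at 0 to 0.15. Pinch the ball or push it with shut fingers, but follow its arc about the hinge: a straight level push from the leaning side can jam. While it is locked it blocks the ram and so the ratchet lever.
- ratchet_pivot (a point): On the vertical axis of the ratchet lever, 60 mm over the table, at the middle of its toothed wheel. The push needed at the knob, along its arc, jumps up by about 3 N on leaving a click seat and drops by as much on falling into the next. The return spring always pulls back: about 5 N is needed at the first seat, 8 N at the fourth, 11 N at most between.
- knob_grip (a point): The place to grip on the ratchet lever's knob: an upright black cylinder 22 mm across, rigid with the lever, from 56 mm to 112 mm over the table; this point is on its axis, 90 mm over the table and 110 mm from the pivot's axis. Below it is the lever's flat bar, 14 mm wide, top 56 mm over the table. At rest it lies on the press's -x, -y side.
- ratchet (a joint): Ratchet lever angle, rad: 0 at rest against its stop, growing clockwise seen from above (the knob sweeps towards the press's +y), end stop at 1.43. One click every 0.22 rad (24 mm of knob travel): click n is seated at 0.22 n, so four clicks = 0.88; the crest before each seat lies 0.11 below it. Let go, a spring pulls it all the way back to 0.
- pearl_key: Bystander, loose: a chrome key arm about 130 mm long with a small white pearl at one end and a 38 mm pad cup at the other, lying flat; origin under its middle, x along it.
- mandrel: Bystander, loose: a stepped steel mandrel 160 mm long, 22 mm high, lying; origin under its middle, x along it.
- spring_dish: Bystander, loose: a white ceramic bowl, 90 mm across, 28 mm high; origin under its centre.
- spare_brace: Bystander, loose: a small arched silver-soldered brace lying flat, 70 mm long, 8 mm high; origin between its feet.
- screwdriver: Bystander, loose: a wooden-handled screwdriver lying flat, 150 mm long; x along it.
- oil_jar: Bystander, loose: an amber glass jar with steel cap, 44 mm across, 60 mm high; origin under its centre.

How it is judged:
By the outcome, as a careful person would: the job done as asked, in the order asked, and still so for the second after the job is handed in, while the arm keeps its last pose, push and grip.
It also fails if it takes over 48 s, if anything falls off the work surface, if the arm or the gripper's body presses on something with over 40 N, if the wrist force passes 120 N, or if a joint passes its speed limit or range.

### The arm

A 6-joint arm with a two-finger parallel gripper is mounted at the origin on the work surface. World frame = base frame: x ahead of the robot, y to its left, z up, the work surface at z = 0. Lengths are in m, angles in rad, forces in N, time in s.
With the tool pointing down it reaches from about 0.35 to 0.85 m from the base axis. Payload 8.1 kg.
Tool frame: the origin (TCP) lies on the centre line of the jaws, within the pads' length; the fingertips stand 19 mm ahead of it and the grasp point (between the pads) is the TCP (robot.tips_ahead is the distance from the TCP to the fingertips, in m); y points along the fingers, z is the direction in which the jaws open and shut, and the axes are right-handed (so a half turn about y gives the same grasp; the last joint's range is limited). The gripper opens to 93 mm and grips with 3 to 60 N. Pads are 15 mm wide; open, the fingers measure 128 mm over their backs; the gripper's body (75 mm by 188 mm) begins 65 mm behind the grasp point.
Start: joints at [-1.367, 0.13, 1.488, -0, 1.523, -0.085], TCP at [0.171, -0.575, 0.238] pointing down, gripper open.
Joint ranges: [-2.96, 2.96], [-0.89, 2.26], [0.02, 2.5], [-1.34, 4.48], [0, 2.73], [-2.66, 2.66]. Speed limits (rad/s): [2.39, 2.39, 2.79, 3.14, 3.14, 3.14].

### API

Orientations are given as a rotation vector (axis times angle).
In Python, from plant import robot, imaging, models gives the robot as it stands.
- The arm moves only by the tool carry_out, never from a script. Its argument "motion" is one flat list of numbers, 7 for each row, row after row: the shift along the tool's x, y, z in m, then the turn, a rotation vector about the tool's x, y, z in degrees, then the opening, from -1 (shut) to 1 (fully open). A call has exactly 5 rows; each row shifts and turns the pose as measured when the row begins, along the tool's axes as they then stand; what a row does not reach is not made up. A row lasts 1/10 s, in which the tool goes at most 50 mm and 8.59 degrees, less where a joint would pass 70% of its speed; a pose out of reach is approached as far as the arm can. A call is refused whole if a number of a shift passes 0.05 or a number of a turn 8.59, either way. A call with a gripper value outside its range is refused whole. The fingers move at their own pace and stop on an object; "squeeze" is the grip in N (left out, the last holds). Time passes only in rows, so rows that do not move let the fingers close, or fill a call up. It gives the time, the measured TCP pose, the force and the opening at its end, in the units of the state.
- robot.read_state(): the state, without advancing time (a new reading comes with each control period).
- imaging.read_camera(name): name is "scene" or "top"; returns the picture (480x640x3 uint8, blue, green, red); there is no depth.
- imaging.camera_model(name): a dict with "K" (3x3 intrinsics, pixels), "k1" (the pictures are not rectified: a ray, as slopes to the right and down, at radius r is drawn at 1 + k1 r^2 times it, then the intrinsics apply), "position" and "orientation" of the camera in the world. Camera axes: x right, y down, z forward; pixel columns grow to the right and rows downward; lengths in m; the calibration is good to about 2 mm. A picture is of the moment at which its call begins. camera_model takes no time and is no camera call.
- robot.close_job(): hands the job in, once; it reports no verdict.
Trained networks look in the newest picture that a camera, given by its name, has taken for a name from the list of things; names that differ only in an ending like _2 or _b are one class to them, and where a whole thing is asked for, a point or a joint stands for the part that bears it (a point fixed in the world has none). Each returns a list of dicts, best first, with "confidence" (0 to 1); they miss things now and then, are a little off and sometimes report something else, mostly with a low value. They report only what shows in the picture. A call takes as long as a camera call.
- models.outline_of(camera, thing): "pixels" (480x640 bool, what is visible of it) and "pixel" ([column, row] in pixels, amid what is visible of it).
The state is a dict: "t": time; "q": joint angles; "dq": joint speeds; "joint_torque": joint torques, N m; "tool_pos": TCP position; "orientation": TCP orientation; "force": force on the tool from outside, world axes, zero at the start; "wrist_torque": the same for the moment, N m; "opening": finger opening in m.
Only numpy, scipy, OpenCV 4.12 (cv2) and the standard library are available. Lean on these libraries where they do the work, as an engineer would, in place of code of your own. Each camera call takes 0.05 s, during which the arm holds its last target.

## Working session

There is one attempt and no reset: what is moved stays moved. The work goes in short steps, Python scripts to look and compute and a tool call to move; the robot and the scene stay as the last step left them, time stands still between calls to the robot, and variables do not carry over. Pictures are saved under pics/ and viewed, and the job is handed in when it is done.

Besides the shell and the picture viewer there is one more tool, called as name(argument=value, ...) on one line, values as JSON. carry_out: Moves the arm, as the interface text tells. Its arguments: {"type":"object","properties":{"motion":{"type":"array","items":{"type":"number"}},"squeeze":{"type":"number"}},"required":["motion"]}

```bash
ls; mkdir -p pics
python3 - <<'E'
from plant import robot, imaging, models
import cv2
s=robot.read_state();print(s)
for c in("scene","top"):
    im=imaging.read_camera(c);cv2.imwrite(f"pics/{c}0.png",im)
    print(c,imaging.camera_model(c))
    for t in("press","cam_ball","cam_hinge","knob_grip","ratchet_pivot"):
        for d in models.outline_of(c,t)[:2]:
            print(c,t,d["confidence"],d["pixel"],d["pixels"].sum())
E
```

```text
pics
{'t': 0.0, 'q': array([-1.36741115e+00,  1.31169603e-01,  1.48925908e+00, -3.00033521e-05,
        1.52300885e+00, -8.53756586e-02]), 'dq': array([ 0.00068523, -0.00072681, -0.00054195, -0.00188734,  0.00048318,
        0.00039842]), 'joint_torque': array([ 1.02317947e-03, -5.59841323e+01, -4.91760564e+01,  7.69307208e-02,
        3.58342601e-02, -2.42399619e-04]), 'tool_pos': array([ 0.17077571, -0.57462678,  0.23659348]), 'orientation': array([-0.30059597,  2.06839935, -2.06455726]), 'force': array([ 0.08499411, -0.77131961, -0.38628889]), 'wrist_torque': array([-0.01633444,  0.04006644,  0.05772148]), 'opening': 0.09256142224605982}
scene {'K': array([[508.87079047,   0.        , 324.20207692],
       [  0.        , 508.87079047, 242.21974649],
       [  0.        ,   0.        ,   1.        ]]), 'k1': -0.05885199508558287, 'position': array([ 0.91772758, -0.59182269,  0.55105519]), 'orientation': array([-2.06468021, -0.54418445,  0.28836031])}
scene press 0.97 [282.1, 336.6] 17137
scene cam_ball 0.93 [277.1, 275.1] 406
scene cam_hinge 0.79 [278.7, 336.4] 16727
scene knob_grip 0.88 [269.5, 343.0] 3299
scene ratchet_pivot 0.67 [269.9, 340.4] 3129
top {'K': array([[452.05068524,   0.        , 321.90382369],
       [  0.        , 452.05068524, 242.99486655],
       [  0.        ,   0.        ,   1.        ]]), 'k1': -0.07692054197849667, 'position': array([0.43927809, 0.04217917, 0.88227249]), 'orientation': array([-2.10053202,  2.14508322, -0.1777226 ])}
top press 0.71 [387.1, 262.2] 15118
top cam_ball 0.5 [384.7, 258.9] 302
top cam_ball 0.25 [385.6, 263.8] 15352
top cam_hinge 0.94 [385.6, 262.3] 15358
top knob_grip 0.8 [422.4, 241.0] 2055
top ratchet_pivot 0.75 [420.3, 241.3] 1985
```

View pics/scene0.png

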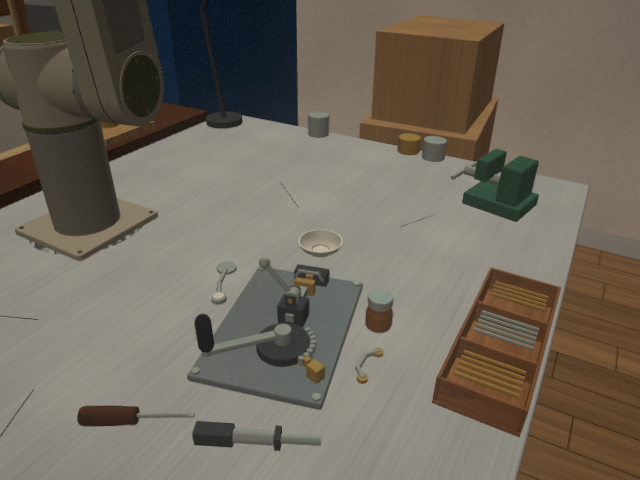

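View pics/top0.png

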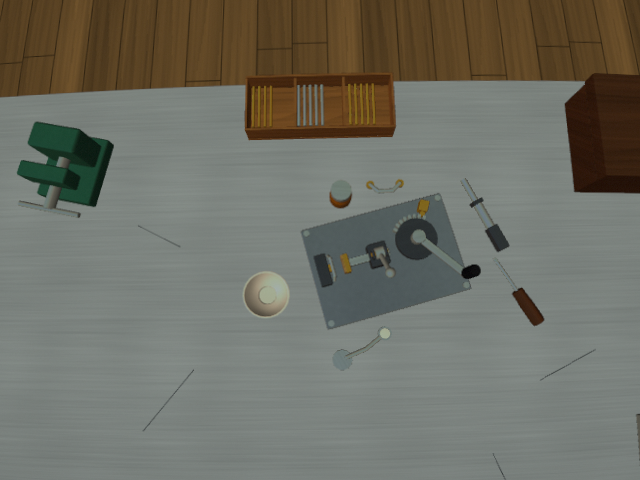

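```bash
cat > h.py <<'E'
import numpy as np, cv2
from scipy.spatial.transform import Rotation as R
from scipy.optimize import least_squares
from plant import robot, imaging, models
CM={c:imaging.camera_model(c) for c in("scene","top")}
def ray(c,p):
    m=CM[c];K=m["K"]
    d=np.array([(p[0]-K[0,2])/K[0,0],(p[1]-K[1,2])/K[1,1]])
    u=d.copy()
    for _ in range(20): u=d/(1+m["k1"]*(u@u))
    return m["position"],R.from_rotvec(m["orientation"]).as_matrix()@np.array([u[0],u[1],1])
def atz(c,p,z):
    o,d=ray(c,p); return o+d*(z-o[2])/d[2]
def proj(c,X):
    m=CM[c];v=R.from_rotvec(m["orientation"]).as_matrix().T@(np.asarray(X)-m["position"])
    u=v[:2]/v[2];u=u*(1+m["k1"]*(u@u));return m["K"][[0,1],[0,1]]*u+m["K"][:2,2]
def tri(ps,pt):
    f=lambda X:np.r_[proj("scene",X)-ps,proj("top",X)-pt]
    r=least_squares(f,[.4,-.1,.08]);return r.x,r.fun
E
python3 - <<'E'
import cv2
a=cv2.imread("pics/scene0.png")[240:400,180:380];b=cv2.imread("pics/top0.png")[180:340,290:490]
cv2.imwrite("pics/s0z.png",cv2.resize(a,None,fx=4,fy=3.75*4/3.75,interpolation=cv2.INTER_CUBIC)[:600])
cv2.imwrite("pics/t0z.png",cv2.resize(b,None,fx=4,fy=4,interpolation=cv2.INTER_CUBIC)[:600])
E
```

```text
(no output)
```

View pics/s0z.png

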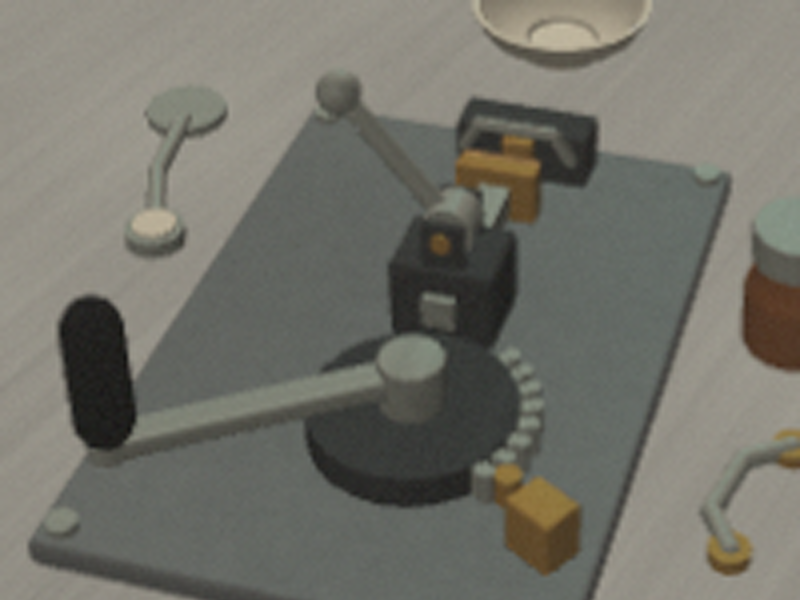

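View pics/t0z.png

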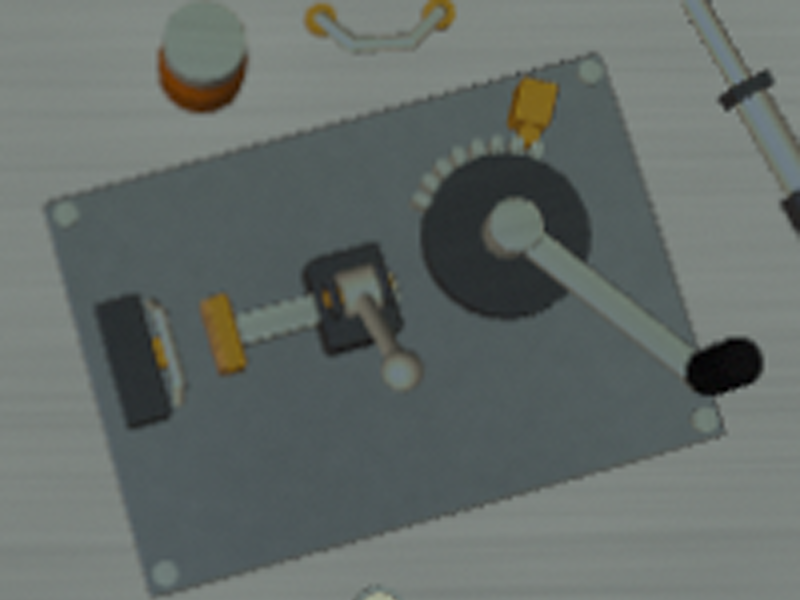

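Run:
```python
from h import *
S=lambda x,y:np.array([180+x/4,240+y/4]); T=lambda x,y:np.array([290+x/4,180+y/4])
C=[atz("top",T(*p),.012)[:2] for p in((45,205),(600,53),(724,433),(152,597))]
print("corners",np.round(C,4)); 
for i in range(4): print(np.linalg.norm(C[i]-C[(i+1)%4]), end=" ")
# screw at scene too
print("\nscene corners",atz("scene",S(728,180),.012),atz("scene",S(35,548),.012))
yv=(C[0]-C[1])+(C[3]-C[2]); yv/=np.linalg.norm(yv); xv=np.array([yv[1],-yv[0]])
ang=np.degrees(np.arctan2(xv[1],xv[0]));print("press x dir",ang)
cen=np.mean(C,axis=0); org=cen-.010*xv-.005*yv; print("org",org)
def pr(n,X): print(n,np.round(X,4),"press:",np.round([(X[:2]-org)@xv,(X[:2]-org)@yv],4))
for n,s,t in(("ball",S(338,93),T(401,370)),("hub",S(411,358),T(515,226)),("knobtop",S(91,318),T(738,363)),("hinge",S(455,212),T(360,290))):
    X,f=tri(s,t);pr(n,X);print(np.round(f,1))
for p,z in(((738,363),.102),((712,372),.067)): pr("knobz",atz("top",T(*p),z))
pr("knobS",atz("scene",S(97,372),.084))
pr("ballz",atz("top",T(401,370),.114)); pr("hubz",atz("top",T(515,226),.075))
```

```text
corners [[ 0.6206  0.0907]
 [ 0.6922 -0.1878]
 [ 0.5011 -0.2356]
 [ 0.4298  0.0423]]
0.28753831869928276 0.19694401737824546 0.286819784831562 0.19683264345619358 
scene corners [0.62508305 0.08431069 0.012     ] [ 0.50768788 -0.2375901   0.012     ]
press x dir 14.394455485744237
org [ 0.55249367 -0.07993692]
ball [ 0.5246 -0.0661  0.1122] press: [-0.0235  0.0203]
[-0.2  0.  -0.2 -0.2]
hub [ 0.5971 -0.1295  0.0581] press: [ 0.0309 -0.0591]
[-0.4  0.  -0.4 -0.5]
knobtop [ 0.5255 -0.2126  0.1073] press: [-0.0591 -0.1218]
[-0.6 -0.  -0.6 -0.6]
hinge [ 0.5684 -0.0549  0.0641] press: [0.0216 0.0203]
[-0.9  0.1 -0.6 -0.8]
knobz [ 0.525  -0.2153  0.102 ] press: [-0.0603 -0.1243]
knobz [ 0.525  -0.2145  0.067 ] press: [-0.0601 -0.1236]
knobS [ 0.5261 -0.2131  0.084 ] press: [-0.0586 -0.1224]
ballz [ 0.5241 -0.0661  0.114 ] press: [-0.0241  0.0205]
hubz [ 0.593  -0.1266  0.075 ] press: [ 0.0276 -0.0553]
```

```bash
cat >> h.py <<'E'
PX=np.array([np.cos(np.radians(14.4)),np.sin(np.radians(14.4)),0]);PY=np.array([-PX[1],PX[0],0])
PIV=np.array([.5955,-.128,.09]);KN=np.array([.5255,-.2135,.09])
BALL=np.array([.5244,-.0661,.113])
HIN=BALL+PX*.045; HIN[2]=.060
def ballat(deg): # lean from upright toward +x
    a=np.radians(deg);return HIN+.07*(np.sin(a)*PX+np.cos(a)*np.array([0,0,1]))
def knobat(q,r=.1105):
    v=KN-PIV;a=np.arctan2(v[1],v[0])-q;return PIV+r*np.array([np.cos(a),np.sin(a),0]),a
def target(pos,jaw,s=None):
    """remaining: shift in tool axes mm, turn rotvec deg in tool axes"""
    s=s or robot.read_state();Rm=R.from_rotvec(s["orientation"]).as_matrix()
    j=np.array(jaw,float);j/=np.linalg.norm(j)
    if j@Rm[:,2]<0:j=-j
    y=np.array([0,0,-1.]);Rt=np.c_[np.cross(y,j),y,j]
    return np.round(Rm.T@(pos-s["tool_pos"])*1000,1),np.round(np.degrees(R.from_matrix(Rm.T@Rt).as_rotvec()),2)
def st():
    s=robot.read_state();print("t",round(s["t"],2),"pos",np.round(s["tool_pos"],4),"F",np.round(s["force"],1),"open",round(s["opening"],4),"q",np.round(s["q"],2));return s
E
python3 - <<'E'
from h import *
s=st();print(np.round(R.from_rotvec(s["orientation"]).as_matrix(),3))
print(target(BALL+[0,0,.1],PY)); 
_,a=knobat(0);print(target(KN,[-np.sin(a),np.cos(a),0]))
_,a=knobat(.88);print(target(KN,[-np.sin(a),np.cos(a),0]))
E
```

```text
t 0.6 pos [ 0.1709 -0.5751  0.2377] F [-0.1 -0.1  0.1] open 0.0928 q [-1.37  0.13  1.49 -0.    1.52 -0.09]
[[-0.959 -0.     0.285]
 [-0.285 -0.    -0.959]
 [ 0.    -1.     0.   ]]
(array([-483.8,   24.6, -387.3]), array([-0.  ,  2.15,  0.  ]))
(array([-442.9,  147.6, -245.7]), array([ -0.  , -34.14,   0.  ]))
(array([-442.9,  147.6, -245.7]), array([-0.  , 16.28,  0.  ]))
```

carry_out(motion=[-0.034,0,-0.027,0,0.5,0,0,-0.034,0,-0.027,0,0.5,0,0,-0.034,0,-0.027,0,0.5,0,0,-0.034,0,-0.027,0,0.5,0,0,-0.034,0,-0.027,0,0,0,0])

```text
t: 1.1
tool_pos: [0.2988, -0.398, 0.2365]
orientation: [-0.257, 2.092, -2.093]
force: [-0.1, -0.1, -0.1]
opening: 0.0576
```

carry_out(motion=[-0.034,0,-0.027,0,0,0,0,-0.034,0,-0.027,0,0,0,0,-0.034,0,-0.027,0,0,0,0,-0.034,0,-0.027,0,0,0,0,-0.034,0,-0.027,0,0,0,0])

```text
t: 1.6
tool_pos: [0.4355, -0.2185, 0.2377]
orientation: [-0.252, 2.088, -2.096]
force: [1.1, 0.5, -0.4]
opening: 0.0463
```

Run:
```python
from h import *
s=st();print(target(BALL+[0,0,.1],PY));
```

```text
t 1.6 pos [ 0.4355 -0.2185  0.2377] F [ 1.1  0.5 -0.4] open 0.0463 q [-0.57 -0.18  1.8  -0.    1.52  0.76]
(array([-122.9,   24.5, -126.7]), array([-0.22, -0.52, -0.09]))
```

carry_out(motion=[-0.032,0,-0.033,0,0,0,0,-0.032,0,-0.033,0,0,0,0,-0.03,0,-0.03,0,0,0,0,-0.028,0.01,-0.028,0,0,0,0,0,0.01,0,0,0,0,0])

```text
t: 2.1
tool_pos: [0.5305, -0.0578, 0.2201]
orientation: [-0.249, 2.081, -2.091]
force: [-0.2, -0.6, -0.4]
opening: 0.0466
```

Run:
```python
from h import *
s=st();print(target(BALL,PY)); 
im=imaging.read_camera("scene");cv2.imwrite("pics/s1.png",im)
```

```text
t 2.1 pos [ 0.5305 -0.0578  0.2201] F [-0.2 -0.6 -0.4] open 0.0466 q [-0.2  -0.05  1.71 -0.    1.48  1.12]
(array([  8.8, 107.1,   5.9]), array([-0.35, -0.25, -0.49]))
```

View pics/s1.png

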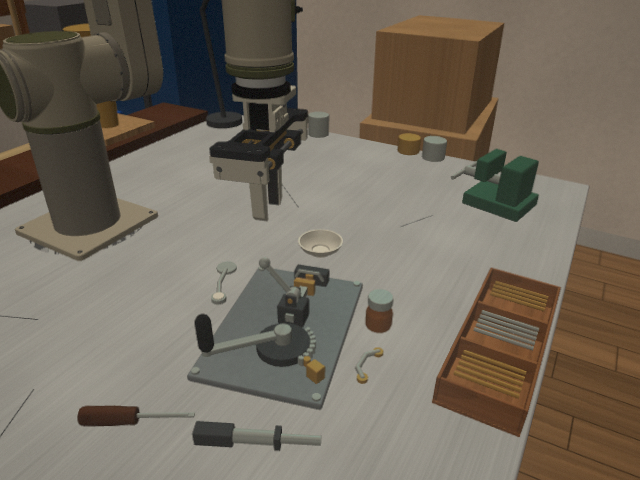

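The open gripper (fingers at about (262,210)) stands over the ball at (264,263), and nothing has been disturbed. I'll descend next.

carry_out(motion=[0.009,0.02,0.006,0,0,0,0,0,0.025,0,0,0,0,0,0,0.025,0,0,0,0,0,0,0.02,0,0,0,0,0,0,0.01,0,0,0,0,0])

```text
t: 2.65
tool_pos: [0.5216, -0.0729, 0.1174]
orientation: [-0.248, 2.078, -2.097]
force: [0.2, 0.2, 0.7]
opening: 0.0465
```

Run:
```python
from h import *
s=st();print(target(BALL,PY));
```

```text
t 2.65 pos [ 0.5216 -0.0729  0.1174] F [0.2 0.2 0.7] open 0.0465 q [-0.23  0.01  1.84 -0.01  1.28  1.09]
(array([-4.3,  4.3, -6. ]), array([-0.57, -0.36, -0.43]))
```

carry_out(motion=[-0.004,0.004,-0.006,0,0,0,0,0,0,0,0,0,0,-0.4,0,0,0,0,0,0,-1,0,0,0,0,0,0,-1,0,0,0,0,0,0,-1], squeeze=12)

```text
t: 3.15
tool_pos: [0.5246, -0.0675, 0.1153]
orientation: [-0.244, 2.078, -2.098]
force: [-1.2, 5.9, -0.8]
opening: 0.0194
```

Run:
```python
from h import *
s=st();print(target(BALL,PY)); 
im=imaging.read_camera("scene");cv2.imwrite("pics/s2.png",cv2.resize(im[180:400,160:400],None,fx=2.7,fy=2.7))
```

```text
t 3.15 pos [ 0.5246 -0.0675  0.1153] F [-1.2  5.9 -0.8] open 0.0194 q [-0.22  0.02  1.83 -0.01  1.28  1.11]
(array([-0.1,  2.2, -1.5]), array([-0.62, -0.48, -0.5 ]))
```

View pics/s2.png

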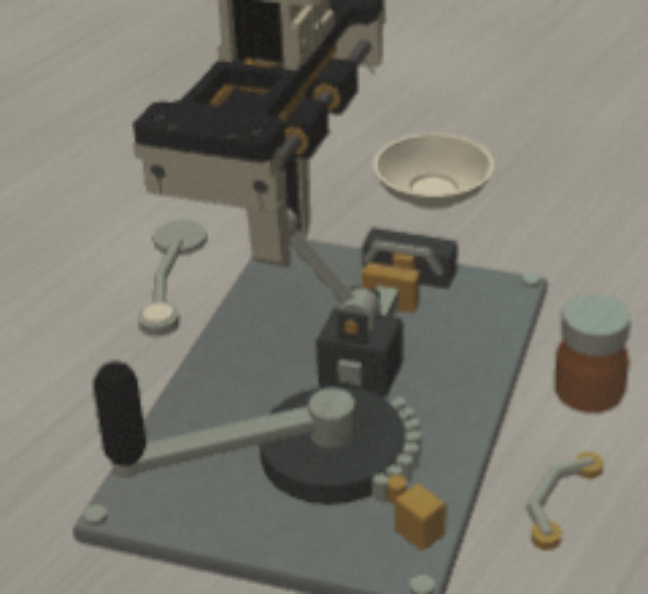

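carry_out(motion=[-0.008,-0.006,-0.001,0,0,0,-1,-0.0086,-0.0046,-0.0005,0,0,0,-1,-0.009,-0.0033,0,0,0,0,-1,-0.0096,-0.002,0,0,0,0,-1,0,0,0,0,0,0,-1])

```text
t: 3.7
tool_pos: [0.561, -0.0567, 0.1328]
orientation: [-0.244, 2.078, -2.098]
force: [0.6, -1.9, -0.9]
opening: 0.0167
```

Run:
```python
from h import *
s=st()
for a in(-10,-5,0,20,40):print(a,target(ballat(a),PY));
```

```text
t 3.7 pos [ 0.561  -0.0567  0.1328] F [ 0.6 -1.9 -0.9] open 0.0167 q [-0.19  0.1   1.72 -0.01  1.31  1.14]
-10 (array([5. , 3.9, 0. ]), array([-0.63, -0.48, -0.52]))
-5 (array([-1.1,  3.1, -0. ]), array([-0.63, -0.48, -0.52]))
0 (array([-7.2,  2.9, -0.1]), array([-0.63, -0.48, -0.52]))
20 (array([-31.1,   7.3,  -0.3]), array([-0.63, -0.48, -0.52]))
40 (array([-52. ,  19.7,  -0.6]), array([-0.63, -0.48, -0.52]))
```

carry_out(motion=[-0.0075,0.0035,0,0,0,0,-1,-0.0097,0.0008,0,0,0,0,-1,-0.0096,0.002,0,0,0,0,-1,-0.0092,0.0033,0,0,0,0,-1,0,0,0,0,0,0,-1])

```text
t: 4.2
tool_pos: [0.5999, -0.0468, 0.125]
orientation: [-0.242, 2.076, -2.096]
force: [0.1, -0.2, 0.7]
opening: 0.0169
```

Run:
```python
from h import *
s=st()
for a in(20,30,40):print(a,target(ballat(a),PY)); 
im=imaging.read_camera("scene");cv2.imwrite("pics/s3.png",cv2.resize(im[180:400,160:400],None,fx=2.7,fy=2.7))
```

```text
t 4.2 pos [ 0.5999 -0.0468  0.125 ] F [ 0.1 -0.2  0.7] open 0.0169 q [-0.16  0.2   1.62 -0.01  1.31  1.17]
20 (array([ 9. , -0.9,  0. ]), array([-0.63, -0.43, -0.64]))
30 (array([-2. ,  4.4, -0.1]), array([-0.63, -0.43, -0.64]))
40 (array([-12. ,  11.5,  -0.3]), array([-0.63, -0.43, -0.64]))
```

View pics/s3.png

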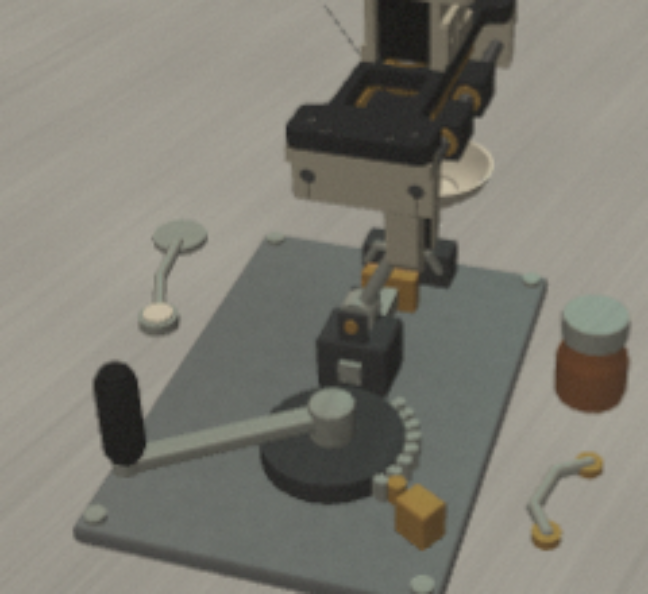

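The cam lever has gone past upright and the ball is still pinched. I'll finish the arc to the stop.

carry_out(motion=[-0.005,0.005,0,0,0,0,-1,-0.006,0.005,0,0,0,0,-1,-0.004,0.004,0,0,0,0,-1,-0.003,0.002,0,0,0,0,-1,0,0,0,0,0,0,-1])

```text
t: 4.75
tool_pos: [0.6185, -0.0422, 0.1112]
orientation: [-0.242, 2.076, -2.096]
force: [0.3, 0.9, 2.0]
opening: 0.0166
```

Run:
```python
from h import *
s=st()
for a in(30,40):print(a,target(ballat(a),PY));
```

```text
t 4.75 pos [ 0.6185 -0.0422  0.1112] F [0.3 0.9 2. ] open 0.0166 q [-0.15  0.26  1.58 -0.01  1.29  1.18]
30 (array([17. , -9.6, -0.1]), array([-0.63, -0.43, -0.64]))
40 (array([ 7.1, -2.5, -0.2]), array([-0.63, -0.43, -0.64]))
```

carry_out(motion=[-0.003,0.003,0,0,0,0,-1,0,0,0,0,0,0,-1,0,0,0,0,0,0,0,0,-0.02,0,0,0,0,0,0,-0.04,0,0,0,0,0])

```text
t: 5.25
tool_pos: [0.6161, -0.0406, 0.1605]
orientation: [-0.257, 2.086, -2.099]
force: [0.4, -0.1, 0.0]
opening: 0.033
```

carry_out(motion=[0.01,-0.03,0.03,0,-8,0,0,0.02,-0.01,0.03,0,-8,0,0,0.02,0,0.03,0,-8,0,0,0.02,0,0.03,0,-8,0,0,0,0,0,0,0,0,0])

```text
t: 5.75
tool_pos: [0.6084, -0.1838, 0.2087]
orientation: [-0.759, 1.721, -1.743]
force: [-0.8, -0.6, -0.1]
opening: 0.0468
```

Run:
```python
from h import *
s=st()
_,a=knobat(0);print(target(KN,[-np.sin(a),np.cos(a),0]))
for c in("scene","top"):
    im=imaging.read_camera(c);cv2.imwrite(f"pics/{c}4.png",im)
    for d in models.outline_of(c,"cam_ball")[:2]: print(c,d["confidence"],d["pixel"],d["pixels"].sum())
    print(proj(c,ballat(40)),proj(c,ballat(35)))
a=cv2.imread("pics/scene4.png")[200:400,160:400];b=cv2.imread("pics/top4.png")[180:340,290:490]
cv2.imwrite("pics/s4.png",np.vstack([cv2.resize(x,(400,300)) for x in(a,b)]))
```

```text
t 5.75 pos [ 0.6084 -0.1838  0.2087] F [-0.8 -0.6 -0.1] open 0.0468 q [-0.37  0.23  1.43 -0.01  1.47  0.37]
(array([ 77.6, 118.5, -42.3]), array([-0.64, -3.26,  0.22]))
scene 0.81 [305.8, 282.8] 365
[320.51698751 271.57393923] [317.41767456 269.03600169]
top 0.57 [377.0, 241.7] 284
[375.07171502 222.81779131] [376.09855139 224.97277551]
```

View pics/s4.png

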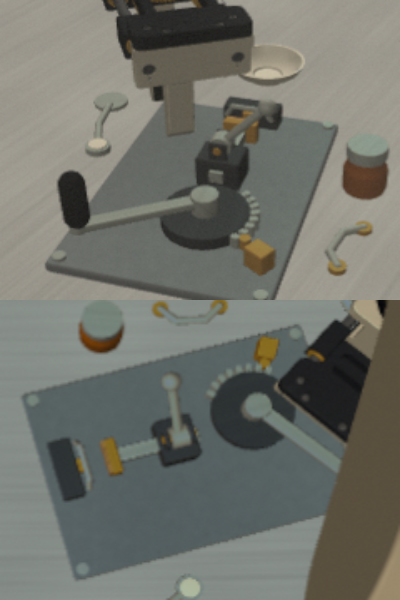

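The ball sits at scene (321,272) and top (375.5,223), which matches the 40° free position. Next I'll move over the knob.

carry_out(motion=[0.022,0,-0.012,0,-3,0,0.4,0.022,0,-0.012,0,0,0,0.4,0.02,0,-0.01,0,0,0,0.4,0.008,0,-0.005,0,0,0,0.4,0,0,0,0,0,0,0.4])

```text
t: 6.45
tool_pos: [0.5304, -0.2007, 0.2056]
orientation: [-0.799, 1.692, -1.702]
force: [0.7, 0.5, 0.6]
opening: 0.0652
```

Run:
```python
from h import *
s=st()
_,a=knobat(0);print(target(KN,[-np.sin(a),np.cos(a),0]))
im=imaging.read_camera("scene");cv2.imwrite("pics/s5.png",cv2.resize(im[180:400,160:400],None,fx=2.7,fy=2.7))
```

```text
t 6.45 pos [ 0.5304 -0.2007  0.2056] F [0.7 0.5 0.6] open 0.0652 q [-0.45  0.05  1.63 -0.    1.46  0.24]
(array([ 12.8, 115.7,   3.9]), array([-0.27, -0.26,  0.13]))
```

View pics/s5.png

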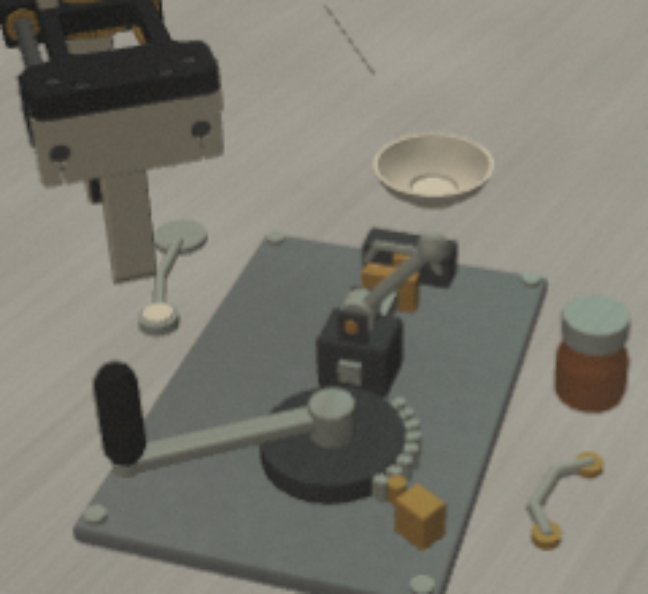

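The gripper is above the knob, which spans about (95–145, 365–465) in this crop. I'll correct sideways and then descend.

carry_out(motion=[0.012,0.01,0.004,0,0,0,0.4,0,0.02,0,0,0,0,0.4,0,0.025,0,0,0,0,0.4,0,0.01,0,0,0,0,0.4,0,0,0,0,0,0,0.4])

```text
t: 7.0
tool_pos: [0.5293, -0.2132, 0.1373]
orientation: [-0.799, 1.688, -1.701]
force: [0.4, -0.2, -0.2]
opening: 0.0654
```

Run:
```python
from h import *
s=st()
_,a=knobat(0);print(target(KN,[-np.sin(a),np.cos(a),0]))
```

```text
t 7.0 pos [ 0.5293 -0.2132  0.1373] F [ 0.4 -0.2 -0.2] open 0.0654 q [-0.47  0.11  1.69 -0.    1.33  0.22]
(array([ 2.5, 47.3, -3.1]), array([-0.41, -0.11,  0.07]))
```

carry_out(motion=[0.0025,0.01,-0.003,0,0,0,0.4,0,0.02,0,0,0,0,0.4,0,0.012,0,0,0,0,0.4,0,0.003,0,0,0,0,0.4,0,0,0,0,0,0,0.4])

```text
t: 7.5
tool_pos: [0.527, -0.2145, 0.0925]
orientation: [-0.797, 1.685, -1.703]
force: [0.3, -0.3, 0.7]
opening: 0.0653
```

Run:
```python
from h import *
s=st()
_,a=knobat(0);print(target(KN,[-np.sin(a),np.cos(a),0]))
im=imaging.read_camera("scene");cv2.imwrite("pics/s6.png",cv2.resize(im[180:400,160:400],None,fx=2.7,fy=2.7))
```

```text
t 7.5 pos [ 0.527  -0.2145  0.0925] F [ 0.3 -0.3  0.7] open 0.0653 q [-0.47  0.15  1.73 -0.    1.24  0.21]
(array([ 0.1,  2.5, -1.8]), array([-0.61, -0.09,  0.04]))
```

View pics/s6.png

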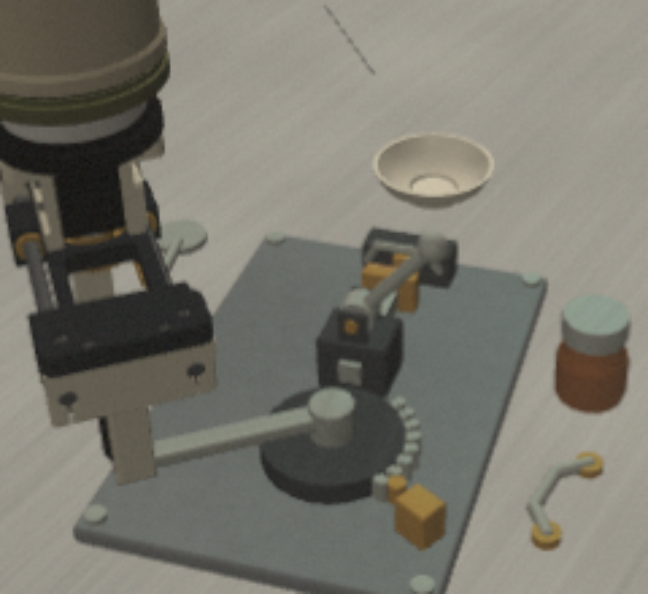

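The knob is between the fingers and well above the bar. I'll close on it now.

carry_out(motion=[0,0.002,-0.0018,0,0,0,0,0,0,0,0,0,0,-1,0,0,0,0,0,0,-1,0,0,0,0,0,0,-1,0,0,0,0,0,0,-1], squeeze=35)

```text
t: 8.05
tool_pos: [0.5274, -0.2142, 0.0938]
orientation: [-0.794, 1.68, -1.706]
force: [0.2, -0.5, -0.6]
opening: 0.0298
```

Run:
```python
from h import *
s=st();Rm=R.from_rotvec(s["orientation"]).as_matrix();print(np.round(Rm,2))
_,a=knobat(0);print(target(KN,[-np.sin(a),np.cos(a),0]))
print("F tool",np.round(Rm.T@s["force"],1))
```

```text
t 8.05 pos [ 0.5274 -0.2142  0.0938] F [ 0.2 -0.5 -0.6] open 0.0298 q [-0.47  0.15  1.74 -0.    1.24  0.21]
[[-0.63  0.01  0.77]
 [-0.77 -0.01 -0.63]
 [-0.   -1.    0.02]]
(array([ 0.7,  3.7, -2. ]), array([-0.89, -0.08, -0.02]))
F tool [0.3 0.6 0.4]
```

carry_out(motion=[0,0.003,0,-0.8,0,0,-1,0,0,0,0,0,0,-1,0,0,0,0,0,0,-1,0,0,0,0,0,0,-1,0,0,0,0,0,0,-1])

```text
t: 8.55
tool_pos: [0.5265, -0.2132, 0.0914]
orientation: [-0.803, 1.699, -1.692]
force: [-2.3, 1.4, 3.6]
opening: 0.0213
```

```bash
cat >> h.py <<'E'
def rat():
    s=st();Rm=R.from_rotvec(s["orientation"]).as_matrix()
    v=KN0-PIV;w=s["tool_pos"]-PIV
    q=np.arctan2(v[1],v[0])-np.arctan2(w[1],w[0])
    q=(q+np.pi)%(2*np.pi)-np.pi
    print("q from TCP",round(q,3),"r",round(np.hypot(*w[:2])*1000,1),"z",w[2],"F tool",np.round(Rm.T@s["force"],1))
    th=np.arctan2(w[1],w[0]);print("jaw err deg",target(s["tool_pos"],[-np.sin(th),np.cos(th),0],s)[1]);return s
KN0=KN
E
python3 - <<'E'
from h import *
rat()
im=imaging.read_camera("scene");cv2.imwrite("pics/s7.png",cv2.resize(im[180:400,160:400],None,fx=2.7,fy=2.7))
E
```

```text
t 8.55 pos [ 0.5265 -0.2132  0.0914] F [-2.3  1.4  3.6] open 0.0213 q [-0.48  0.17  1.72  0.    1.25  0.21]
q from TCP -0.006 r 109.7 z 0.001415633720385917 F tool [ 0.4 -3.6 -2.7]
jaw err deg [ 0.21 -0.38 -0.02]
```

View pics/s7.png

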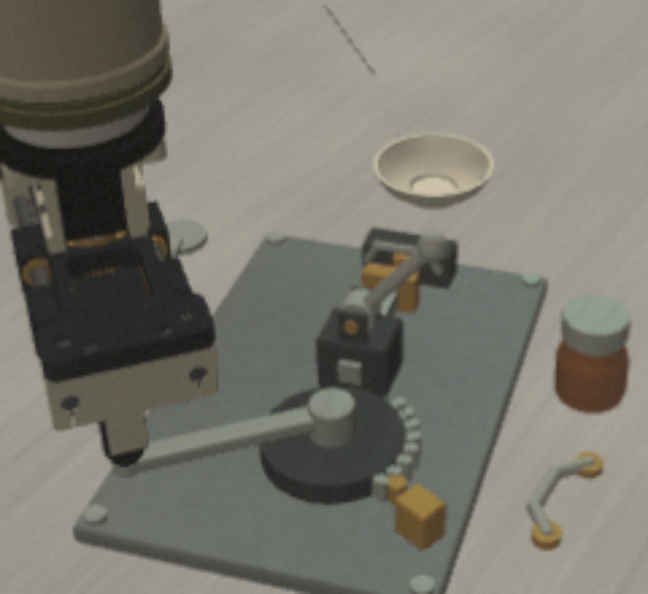

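carry_out(motion=[-0.0002,0,-0.006,0,3.1,0,-1,-0.0002,0,-0.006,0,3.1,0,-1,-0.0002,0,-0.006,0,3.1,0,-1,-0.0002,0,-0.006,0,3.1,0,-1,0,0,0,0,0,0,-1])

```text
t: 9.1
tool_pos: [0.5115, -0.1976, 0.0914]
orientation: [-0.63, 1.838, -1.842]
force: [0.2, 0.5, 0.9]
opening: 0.0217
```

```bash
sed -i 's/^KN0=KN/KN0=np.array([.5265,-.2132,.09])/' h.py
python3 - <<'E'
from h import *
rat()
E
```

```text
t 9.1 pos [ 0.5115 -0.1976  0.0914] F [0.2 0.5 0.9] open 0.0217 q [-0.46  0.11  1.79 -0.    1.24  0.45]
q from TCP 0.198 r 109.1 z 0.0013948969217554008 F tool [-0.4 -0.9 -0.3]
jaw err deg [-0.14 -1.76 -0.03]
```

Run:
```python
from h import *
im=imaging.read_camera("scene");cv2.imwrite("pics/s8.png",cv2.resize(im[180:400,160:400],None,fx=2.7,fy=2.7))
im=imaging.read_camera("top");cv2.imwrite("pics/t8.png",im)
rat()
```

```text
t 9.2 pos [ 0.5118 -0.198   0.0914] F [-1.6 -0.1  1.3] open 0.0213 q [-0.46  0.11  1.79 -0.    1.24  0.45]
q from TCP 0.193 r 109.1 z 0.0013997400925683662 F tool [ 1.3 -1.3 -0.9]
jaw err deg [-0.16 -1.92 -0.04]
```

View pics/s8.png

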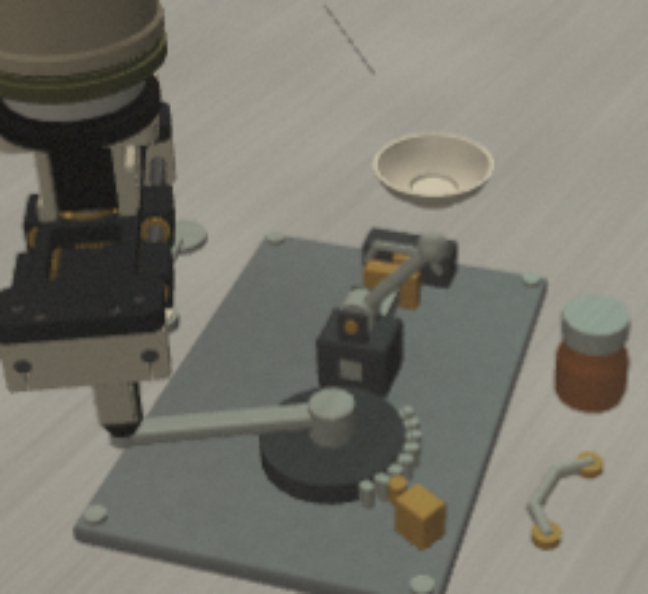

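The lever follows the grip and the wheel has turned one tooth. On to the next clicks.

carry_out(motion=[0,0,-0.0062,0,3.1,0,-1,0,0,-0.0062,0,3.1,0,-1,0,0,-0.0062,0,3.1,0,-1,0,0,-0.0062,0,3.1,0,-1,0,0,0,0,0,0,-1])

```text
t: 9.7
tool_pos: [0.4999, -0.1791, 0.0914]
orientation: [-0.444, 1.966, -1.977]
force: [-0.2, -0.2, 1.4]
opening: 0.0211
```

Run:
```python
from h import *
rat()
```

```text
t 9.7 pos [ 0.4999 -0.1791  0.0914] F [-0.2 -0.2  1.4] open 0.0211 q [-0.44  0.06  1.84 -0.    1.24  0.68]
q from TCP 0.4 r 108.4 z 0.0014363467232105381 F tool [ 0.3 -1.4  0.1]
jaw err deg [-0.35 -2.47 -0.16]
```

carry_out(motion=[0,0,-0.0062,0,3.1,0,-1,0,0,-0.0062,0,3.1,0,-1,0,0,-0.0062,0,3.1,0,-1,0,0,-0.0062,0,3.1,0,-1,0,0,0,0,0,0,-1])

```text
t: 10.2
tool_pos: [0.4925, -0.1593, 0.0914]
orientation: [-0.241, 2.084, -2.103]
force: [-0.8, -2.7, 0.5]
opening: 0.0207
```

Run:
```python
from h import *
rat()
im=imaging.read_camera("scene");cv2.imwrite("pics/s9.png",cv2.resize(im[180:400,160:400],None,fx=2.7,fy=2.7))
P=np.array([[.5265,-.2132],[.5115,-.1976],[.4999,-.1791],robot.read_state()["tool_pos"][:2]])
f=lambda c:np.hypot(*(P-c).T)-.110
r=least_squares(f,[.5955,-.128]);print(r.x,r.fun)
```

```text
t 10.2 pos [ 0.4925 -0.1593  0.0914] F [-0.8 -2.7  0.5] open 0.0207 q [-0.41  0.02  1.88 -0.    1.23  0.93]
q from TCP 0.595 r 107.6 z 0.00140844759292294 F tool [ 1.4 -0.5  2.4]
jaw err deg [-0.57 -3.39 -0.3 ]
[ 0.59848131 -0.13012929] [-8.16157400e-05  8.19899614e-05  7.45421281e-05 -8.10643388e-05]
```

View pics/s9.png

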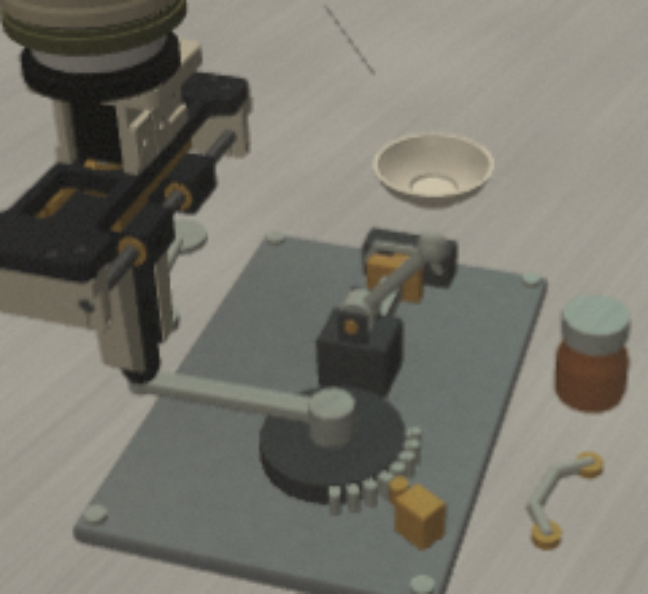

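```bash
sed -i 's/^PIV=np.array(\[.5955,-.128,.09\])/PIV=np.array([.5985,-.1301,.09])/; s/^PIV=.*;KN=/PIV=np.array([.5985,-.1301,.09]);KN=/' h.py
python3 - <<'E'
from h import *
print(PIV);rat()
for q in(.66,.77,.84,.88,.9):
    k,_=knobat(0); v=KN0-PIV;a=np.arctan2(v[1],v[0])-q
    p=PIV+.110*np.array([np.cos(a),np.sin(a),0]);print(q,target(p,[-np.sin(a),np.cos(a),0]))
for p in([.5115,-.1976],[.4999,-.1791]):
    v=KN0-PIV;w=np.array(p)-PIV[:2];print(np.arctan2(v[1],v[0])-np.arctan2(w[1],w[0]))
E
```

```text
[ 0.5985 -0.1301  0.09  ]
t 10.25 pos [ 0.4926 -0.1596  0.0914] F [-2.1 -3.   0.5] open 0.021 q [-0.41  0.02  1.88 -0.    1.23  0.93]
q from TCP 0.585 r 109.9 z 0.0014180490877926943 F tool [ 2.8 -0.5  2.4]
jaw err deg [-0.58 -1.96 -0.31]
0.66 (array([ 0. ,  1.3, -8.2]), array([-0.57,  2.32, -0.33]))
0.77 (array([ -1.1,   1.2, -20.3]), array([-0.55,  8.62, -0.36]))
0.84 (array([ -2.5,   1.2, -27.8]), array([-0.54, 12.63, -0.38]))
0.88 (array([ -3.6,   1.1, -32.1]), array([-0.53, 14.93, -0.39]))
0.9 (array([ -4.2,   1.1, -34.2]), array([-0.53, 16.07, -0.4 ]))
0.1969946589376237
0.3956325144555062
```

carry_out(motion=[0,0,-0.0062,0,2.9,0,-1,-0.0003,0,-0.0062,0,2.9,0,-1,-0.0003,0,-0.0062,0,2.9,0,-1,-0.0003,0,-0.0062,0,2.9,0,-1,0,0,0,0,0,0,-1])

```text
t: 10.75
tool_pos: [0.4893, -0.1403, 0.0914]
orientation: [-0.038, 2.182, -2.214]
force: [-0.7, -3.6, -0.4]
opening: 0.0211
```

Run:
```python
from h import *
rat()
for q in(.84,.88,.9):
    v=KN0-PIV;a=np.arctan2(v[1],v[0])-q
    p=PIV+.110*np.array([np.cos(a),np.sin(a),0]);print(q,target(p,[-np.sin(a),np.cos(a),0]))
```

```text
t 10.75 pos [ 0.4893 -0.1403  0.0914] F [-0.7 -3.6 -0.4] open 0.0211 q [-0.37 -0.    1.9  -0.01  1.23  1.16]
q from TCP 0.764 r 109.7 z 0.0013824317308953754 F tool [0.9 0.5 3.6]
jaw err deg [-0.85 -3.04 -0.3 ]
0.84 (array([ 0.4,  1.3, -8.4]), array([-0.84,  1.34, -0.33]))
0.88 (array([  0.2,   1.2, -12.8]), array([-0.83,  3.63, -0.35]))
0.9 (array([  0.1,   1.2, -15. ]), array([-0.83,  4.78, -0.36]))
```

carry_out(motion=[0,0,-0.004,0,1.2,0,-1,0,0,-0.004,0,1.2,0,-1,0,0,-0.003,0,1,0,-1,0,0,0,0,0,0,-1,0,0,0,0,0,0,-1])

```text
t: 11.25
tool_pos: [0.4889, -0.1345, 0.0913]
orientation: [-0.015, -2.198, 2.241]
force: [-1.4, -5.0, 1.4]
opening: 0.0211
```

Run:
```python
from h import *
rat()
for q in(.88,.9):
    v=KN0-PIV;a=np.arctan2(v[1],v[0])-q
    p=PIV+.110*np.array([np.cos(a),np.sin(a),0]);print(q,target(p,[-np.sin(a),np.cos(a),0]))
```

```text
t 11.25 pos [ 0.4889 -0.1345  0.0913] F [-1.4 -5.   1.4] open 0.0211 q [-0.36 -0.01  1.91 -0.02  1.23  1.23]
q from TCP 0.817 r 109.7 z 0.0013413410836106837 F tool [ 1.4 -1.3  5.1]
jaw err deg [-1.1  -2.78 -0.27]
0.88 (array([ 0.4,  1.2, -6.9]), array([-1.09,  0.83, -0.3 ]))
0.9 (array([ 0.4,  1.2, -9.1]), array([-1.09,  1.97, -0.31]))
```

carry_out(motion=[0,0,-0.0035,0,0.5,0,-1,0,0,-0.0035,0,0.5,0,-1,0,0,-0.0025,0,0,0,-1,0,0,-0.0015,0,0,0,-1,0,0,-0.0015,0,0,0,-1])

```text
t: 11.75
tool_pos: [0.4888, -0.129, 0.0914]
orientation: [-0.027, -2.183, 2.243]
force: [-3.9, -9.3, 1.0]
opening: 0.0213
```

Run:
```python
from h import *
rat();imaging.read_camera("top");rat()
im=imaging.read_camera("scene");cv2.imwrite("pics/s10.png",cv2.resize(im[180:400,160:400],None,fx=2.7,fy=2.7))
```

```text
t 11.75 pos [ 0.4888 -0.129   0.0914] F [-3.9 -9.3  1. ] open 0.0213 q [-0.34 -0.01  1.91 -0.03  1.23  1.26]
q from TCP 0.867 r 109.8 z 0.0013514492422351948 F tool [ 3.7 -0.8  9.4]
jaw err deg [-1.53 -0.63 -0.25]
t 11.8 pos [ 0.4888 -0.129   0.0913] F [-3.1 -9.5  0.5] open 0.0213 q [-0.34 -0.01  1.91 -0.03  1.23  1.26]
q from TCP 0.867 r 109.8 z 0.001330021975435483 F tool [ 2.9 -0.3  9.6]
jaw err deg [-1.53 -0.59 -0.25]
```

View pics/s10.png

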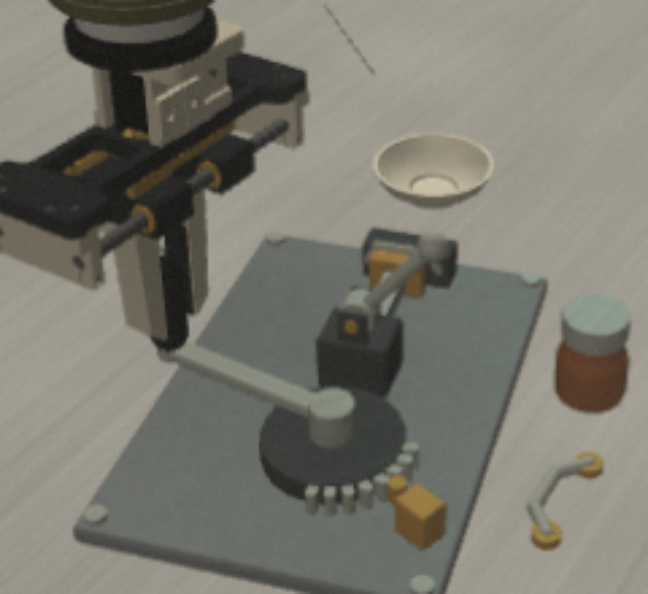

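Run:
```python
import cv2,numpy as np
L=[cv2.imread(f"pics/s{i}.png")[390:530,280:460] for i in(6,8,9,10)]
cv2.imwrite("pics/cmp.png",np.vstack([np.hstack([cv2.resize(x,None,fx=2.1,fy=2.1,interpolation=cv2.INTER_CUBIC) for x in r]) for r in(L[:2],L[2:])]))
from h import *
P=lambda x,y:np.array([160+x/2.7,180+y/2.7])
for n,p in(("s6-",(122,466)),("s8",(120,440)),("s9",(138,386)),("s10",(166,354))):
    X=atz("scene",P(*p),.05);w=X-PIV;print(n,X,np.hypot(w[0],w[1]),np.arctan2(w[1],w[0])%6.283)
```

```text
s6- [ 0.5253728  -0.21620162  0.05      ] 0.1129649341315519 4.008108752774654
s8 [ 0.5117046  -0.20166332  0.05      ] 0.11249333521852362 3.830913325867277
s9 [ 0.49180411 -0.16306368  0.05      ] 0.11167191747381423 3.4410546691883397
s10 [ 0.48758206 -0.1333409   0.05      ] 0.11096528052674143 3.1706179627278663
```

View pics/cmp.png

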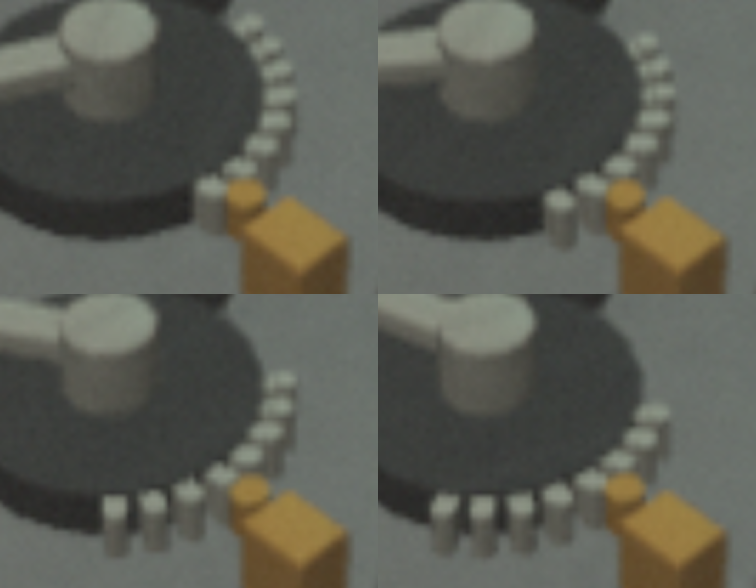

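carry_out(motion=[0,0,-0.0022,0,0,0,-1,0,0,-0.0022,0,0,0,-1,0,0,-0.002,0,0,0,-1,0,0,-0.0018,0,0,0,-1,0,0,-0.0018,0,0,0,-1])

```text
t: 12.35
tool_pos: [0.4887, -0.1274, 0.0913]
orientation: [-0.022, -2.175, 2.255]
force: [-3.1, -10.3, 0.3]
opening: 0.0213
```

Run:
```python
from h import *
rat();imaging.read_camera("top");rat();imaging.read_camera("top");rat()
im=imaging.read_camera("scene");cv2.imwrite("pics/s11.png",cv2.resize(im[180:400,160:400],None,fx=2.7,fy=2.7))
L=[cv2.imread(f"pics/s{i}.png")[390:530,280:460] for i in(6,11)]
cv2.imwrite("pics/cmp2.png",np.hstack([cv2.resize(x,None,fx=2.1,fy=2.1,interpolation=cv2.INTER_CUBIC) for x in L]))
```

```text
t 12.35 pos [ 0.4887 -0.1274  0.0913] F [ -3.1 -10.3   0.3] open 0.0213 q [-0.33 -0.01  1.92 -0.04  1.23  1.27]
q from TCP 0.881 r 109.9 z 0.0013180477176946703 F tool [ 3.   0.  10.4]
jaw err deg [-2.07  0.47 -0.24]
t 12.4 pos [ 0.4887 -0.1274  0.0913] F [ -4.4 -10.3   0.7] open 0.0215 q [-0.33 -0.01  1.92 -0.04  1.23  1.27]
q from TCP 0.881 r 109.9 z 0.001296163435022299 F tool [ 4.3 -0.4 10.4]
jaw err deg [-2.08  0.49 -0.24]
t 12.45 pos [ 0.4887 -0.1274  0.0913] F [-3.6 -9.9  0.5] open 0.0221 q [-0.33 -0.01  1.92 -0.04  1.23  1.27]
q from TCP 0.881 r 109.9 z 0.001306244608102483 F tool [ 3.5 -0.2 10. ]
jaw err deg [-2.07  0.48 -0.24]
```

View pics/cmp2.png

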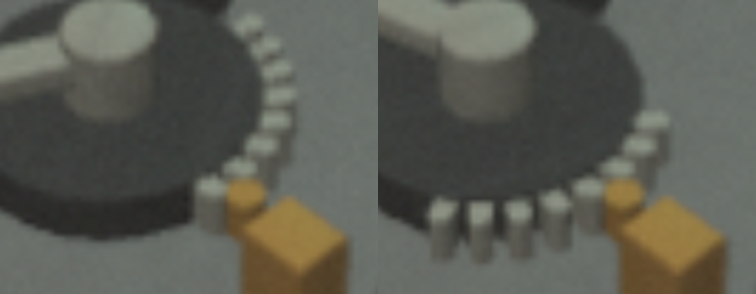

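Run:
```python
from h import *
rat();print(robot.close_job());rat()
```

```text
t 12.5 pos [ 0.4887 -0.1274  0.0913] F [-3.5 -9.6  0.1] open 0.0217 q [-0.33 -0.01  1.92 -0.04  1.23  1.27]
q from TCP 0.881 r 109.8 z 0.0013149907089585744 F tool [3.3 0.2 9.6]
jaw err deg [-2.07  0.48 -0.24]
the job is handed in; nothing more can be done
None
the job is handed in; nothing more can be done
```

View pics/s11.png

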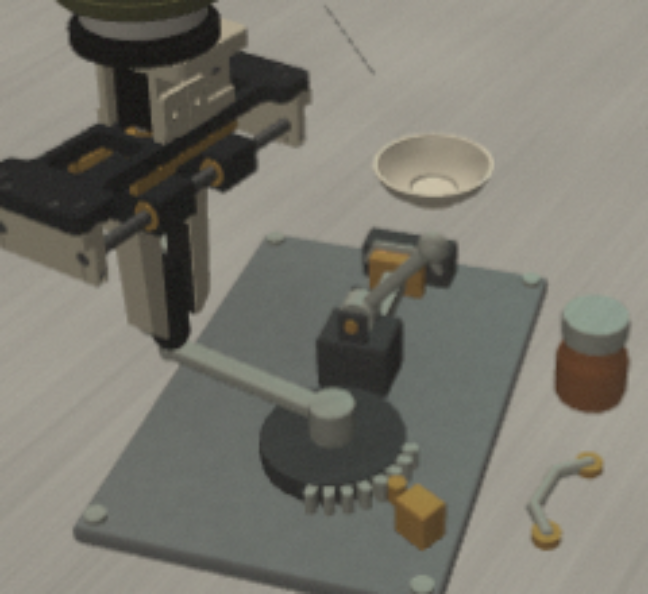

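I flipped the cam lever over to its free side, then took the ratchet lever by its black knob and advanced it four clicks. I handed the job in at 12.5 s while still holding the knob, with a 35 N squeeze.

**Cam lever:** after I let go, the ball matched the 40° free position in both cameras, within about 1 pixel.

**Ratchet lever:** the gripper position gives 0.881 rad against the target of 0.88, and it never read higher than that. Four teeth have passed the pawl. It stayed steady at about 10 N of push.

**Where checks disagreed:** in the last picture the wheel teeth suggest the lever is about 0.01 rad short of that reading. Wrist forces during the stroke also read lower than the stated push, and near zero around the first two clicks. So I relied on the geometry and the tooth count rather than on force.

**Loose things:** the dish, the jar and the spare brace had not moved in the last picture. The key was mostly hidden behind the gripper. The mandrel and screwdriver lay outside that view, and I did not check them at the end; the arm never went near bench height.

**Not checked:** I did not measure whether the padded jaw actually touches the brace. In the last picture it looks close.

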